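# Shut the soap tub airtight

### The job

Put the bar of soap away in the open tub, standing upright on its long edge in the middle slot, then set the lid on the tub. Press the lid down at its corners, one corner fully home after another rather than all at once, until the rubber seal is home all the way round and the lid sits level; leave the other things standing where they are.

Things in the scene. Friction and masses are not known exactly. Their poses are not given: they have to be found in the camera images.
- tub: open white plastic tub, fixed to the table, 170 mm (its x) x 120 mm (its y) x 90 mm high, walls and floor 5 mm thick, so 160 x 110 mm inside; origin at the centre of its underside, z up
- tub_slot (a point): centre of the middle slot, on the tub's inner floor, axes as the tub. Ribs 5 mm thick, 50 mm high, stick 22 mm inwards from both long walls (66 mm free between them) and make three slots, each 36 mm wide in x, centred at x = -41, 0 and 41 mm from here; a flat thing in a slot lies along y
- tub_mouth (a point): centre of the tub's mouth at rim height, axes as the tub. A rubber gasket in four separate corner lengths stands 9.5 mm proud of the rim; the lid laid on it rests with its plate's upper face 15.5 mm above this point, and 7.5 mm when fully home
- soap_center (a point): centre of a cream bar of soap, loose, about 170 g, standing on its long edge on the table: 26 mm thick (its x), 90 mm long (its y), 64 mm high (its z)
- lid_handle (a point): centre of the grip rib on the loose white lid, which lies flat on the table, grip up. Rib 14 mm thick (lid's x), 70 mm long (y), 34 mm high. This point is 17 mm above the plate's upper face, and 32.5 mm above the tub's mouth when the lid rests loosely, 24.5 mm when home
- lid: the lid, about 180 g; origin at the centre of its underside, axes as lid_handle. Plate 176 mm (x) x 126 mm (y) x 6 mm; below it a stepped locating frame 14 mm deep (150 x 100 mm, then 140 x 90 mm at the bottom) drops inside the tub's mouth. The lid's x goes along the tub's x, either way round
- soap: the soap: origin at the centre of its underside, axes as soap_center
- seal_nr (a joint): how far the gasket is pushed down (m) at the tub's corner (-x, -y in the tub's frame): 0 standing proud, 0.008 fully home. Stiff: it gives at about 14 N (some 18 N of push on the lid), then stays where it is left, each corner on its own; press on the lid near this corner, about 70 mm in x and 46 mm in y from the tub's centre
- seal_nl (a joint): how far the gasket is pushed down (m) at the tub's corner (-x, +y in the tub's frame): 0 standing proud, 0.008 fully home. Stiff: it gives at about 14 N (some 18 N of push on the lid), then stays where it is left, each corner on its own; press on the lid near this corner, about 70 mm in x and 46 mm in y from the tub's centre
- seal_fr (a joint): how far the gasket is pushed down (m) at the tub's corner (+x, -y in the tub's frame): 0 standing proud, 0.008 fully home. Stiff: it gives at about 14 N (some 18 N of push on the lid), then stays where it is left, each corner on its own; press on the lid near this corner, about 70 mm in x and 46 mm in y from the tub's centre
- seal_fl (a joint): how far the gasket is pushed down (m) at the tub's corner (+x, +y in the tub's frame): 0 standing proud, 0.008 fully home. Stiff: it gives at about 14 N (some 18 N of push on the lid), then stays where it is left, each corner on its own; press on the lid near this corner, about 70 mm in x and 46 mm in y from the tub's centre
- pot: round white ceramic pot, 84 mm across, 62 mm high, origin under its centre; bystander
- scrubber: wooden scrubbing brush lying bristles down, 150 x 55 x 42 mm, at the back in front of the peg tray; bystander
- spray: yellow spray bottle, 227 mm tall, 72 mm across, at the back left; bystander
- holder: chrome bathroom brush holder, 225 mm tall, 96 mm across, at the back right; bystander
- jar: green glass jar, 90 mm tall, 80 mm across, at the back; bystander
- tin: plain tin, 75 mm tall, 72 mm across, at the back; bystander
Mind the look-alikes: they are no part of the job. What is shaped like the tub but pink is not meant.

How it is judged (in metres and radians):
On the way, in this order (a step that is already met when the one before it is completed fails the run):
1. the soap stands upright on its long edge in the middle slot of the tub (x of soap_center in the frame of tub between -0.01 and 0.01 m and y of soap_center in the frame of tub between -0.014 and 0.014 m and z of soap_center in the frame of tub between 0.03 and 0.042 m and angle between soap_center's own z axis and vertical below 0.12 rad and angle between the y axis of soap_center and the y axis of tub, either way round below 0.15 rad), for 0.2 s.
2. the lid lies in place on the tub's gasket (x of lid_handle in the frame of tub between -0.008 and 0.008 m and y of lid_handle in the frame of tub between -0.008 and 0.008 m and angle between the x axis of lid_handle and the x axis of tub, either way round below 0.12 rad and z of lid_handle in the frame of tub between 0.108 and 0.127 m and angle between lid_handle's own z axis and vertical below 0.1 rad), for 0.2 s.
3. a corner of the gasket is pressed home while another still stands proud (value of joint any of seal_nr, seal_nl, seal_fr, seal_fl above 0.0066 m and value of joint any of seal_nr, seal_nl, seal_fr, seal_fl below 0.004 m), for 0.1 s.
4. all four corners of the gasket are pressed home and the lid is level (value of joint each of seal_nr, seal_nl, seal_fr, seal_fl above 0.0066 m and z of lid_handle in the frame of tub below 0.1162 m and angle between lid_handle's own z axis and vertical below 0.02 rad), for 0.2 s.
At the end, for the whole second after the job is handed in: Soap at rest in the middle slot on its long edge, within 10 mm across and 14 mm along the slot, upright within 7 degrees; lid at rest in place within 8 mm, level within 1.1 degrees, at most 1.7 mm above home height; every gasket corner down by more than 6.6 of its 8 mm (all of step 1 and all of step 4 and x of lid_handle in the frame of tub between -0.008 and 0.008 m and y of lid_handle in the frame of tub between -0.008 and 0.008 m and angle between the x axis of lid_handle and the x axis of tub, either way round below 0.12 rad and linear speed of each of soap, lid below 0.02 m/s); the robot touches nothing.
It fails at once if the pot, scrubber, spray bottle, brush holder, jar or tin is shoved away (distance of any of pot, scrubber, spray, holder, jar, tin from where it was at the start of the episode above 0.04 m).
It fails at once if the pot, scrubber, spray bottle, brush holder, jar or tin is knocked over (angle between any of pot, scrubber, spray, holder, jar, tin's own z axis and vertical above 0.5 rad).
It also fails if it takes over 72 s, if anything falls off the work surface, if the arm or the gripper's body presses on something with over 40 N, if the wrist force passes 120 N, or if a joint passes its speed limit or range.

### The arm

A 7-joint arm with a two-finger parallel gripper is mounted at the origin on the work surface. World frame = base frame: x ahead of the robot, y to its left, z up, the work surface at z = 0. Lengths are in mm, angles in rad, forces in N, time in s.
With the tool pointing down it reaches from about 425 to 925 mm from the base axis. Payload 6.8 kg.
Tool frame: the origin (TCP) lies on the centre line of the jaws, within the pads' length; the fingertips stand 25 mm ahead of it and the grasp point (between the pads) lies 6 mm ahead of it; z points along the fingers, x is the direction in which the jaws open and shut, and the axes are right-handed (so a half turn about z gives the same grasp; the last joint's range is limited). The gripper opens to 85 mm and grips with 20 to 120 N. Pads are 22 mm wide; open, the fingers measure 114 mm over their backs; the gripper's body (76 mm by 85 mm) begins 54 mm behind the grasp point. The pads swing forward as they close: fully open they stand 13 mm farther back than shut.
Start: joints at [1.005, 0.477, 0.022, 1.555, -0.011, 1.109, -0.083], TCP at [298.344, -605.506, 256.308] pointing down, gripper open.
Joint ranges: [-2.96, 2.96], [-0.34, 2.1], [-1.41, 1.46], [0.24, 2.44], [-1.37, 4.51], [0.17, 1.92], [-2.96, 2.96]. Speed limits (rad/s): [2.39, 2.39, 3.14, 3.14, 3.14, 3.14, 3.14].

### API

Orientations are given as a rotation vector (axis times angle).
In Python, from station import arm gives the robot as it stands.
- The arm moves only by the shell command python3 -m creep 'ROWS' [FORCE]. ROWS is JSON, a list of rows, each an object with "gripper": the finger opening in cm, from 0 to 8.54; "delta_pos": the shift along the tool's x, y, z in cm, a list of three; "turn": the turn about the tool's z in degrees. A call has 1 to 12 rows; each row is the pose to reach, as a shift and turn from the pose commanded when the call began, along the tool's axes at that moment; what a row does not reach only later rows make up. A row lasts 1/8 s, in which the tool goes at most 62.5 mm and 10.7 degrees, less where a joint would pass 70% of its speed; a pose out of reach is approached as far as the arm can. A call with a gripper value outside its range is refused whole. The fingers move at their own pace and stop on an object; FORCE is the grip in N (left out, the last holds). Time passes only in rows, so rows that repeat a pose let the fingers close. It gives the time, the measured TCP pose, the force and the opening at its end, in the units of the state.
- arm.state(): the state, without advancing time (a new reading comes with each control period).
- arm.get_image(name): name is "side" or "top" or "wrist"; returns (picture, depth): 480x640x3 uint8, red, green, blue; 480x640 float32, mm along the optical axis (not along the pixel's ray), 0 where there is no reading.
- arm.camera_model(name): a dict with "fx", "fy", "cx", "cy" (pixels), "D" ([k1, k2, p1, p2, k3] as OpenCV has them; the pictures are not rectified), "world_from_camera" (4x4, takes a point from camera to world coordinates). Camera axes: x right, y up, looking along -z (the intrinsics and any distortion apply to the point x, -y, -z); pixel columns grow to the right and rows downward; lengths in mm; the calibration is good to about 2 mm. A picture is of the moment at which its call begins: read the wrist's pose just before it. camera_model takes no time and is no camera call; for the wrist camera it gives the pose at the moment of the call.
- arm.hand_in(): hands the job in, once; it reports no verdict.
The state is a dict: "clock": time; "q": joint angles; "joint_vel": joint speeds; "effort": joint torques, N m; "eef_pos": TCP position; "tool_rot": TCP orientation; "force": force on the tool from outside, world axes, zero at the start; "ft_torque": the same for the moment, N m; "opening": finger opening in mm.
Only numpy, scipy, OpenCV 4.12 (cv2) and the standard library are available. Lean on these libraries where they do the work, as an engineer would, in place of code of your own. Each camera call takes 0.05 s, during which the arm holds its last target.

## Working session

There is one attempt and no reset: what is moved stays moved. The work goes in short steps, Python scripts to look and compute and a shell command to move; the robot and the scene stay as the last step left them, time stands still between calls to the robot, and variables do not carry over. Pictures are saved under pics/ and viewed, and the job is handed in when it is done.

```bash
mkdir -p pics; ls; python3 - <<'E'
from station import arm
import cv2,numpy as np
print(arm.state())
for n in ["side","top","wrist"]:
    m=arm.camera_model(n); print(n,m)
    p,d=arm.get_image(n)
    cv2.imwrite(f"pics/{n}0.png",p[:,:,::-1]); np.save(f"pics/{n}0.npy",d)
    import pickle; pickle.dump(m,open(f"pics/{n}0.pkl","wb"))
E
```

```text
pics
{'clock': 0.0, 'q': array([ 1.00489374,  0.47777955,  0.02236874,  1.55647645, -0.01149951,
        1.10927935, -0.08307607]), 'joint_vel': array([-1.48177495e-03,  1.38090447e-03,  1.32152986e-04,  1.23110705e-03,
       -8.80954623e-05, -6.75204263e-04, -7.37867411e-04]), 'effort': array([-4.19203425e-04, -5.96447539e+01,  1.60771843e+00, -2.81199914e+01,
        1.24758517e-02,  9.35713586e-03, -5.59122395e-05]), 'eef_pos': array([ 298.06403873, -605.0102761 ,  255.32945984]), 'tool_rot': array([-2.66687139e+00,  1.65897119e+00,  2.53381421e-03]), 'force': array([ 0.47147053, -0.15484915,  0.109822  ]), 'ft_torque': array([0.01955605, 0.01983593, 0.02666798]), 'opening': 85.19164050799073}
side {'fx': 445.9971049917744, 'fy': 445.9971049917744, 'cx': 319.8077745452167, 'cy': 241.87627214047166, 'D': array([0.02081688, 0.        , 0.        , 0.        , 0.        ]), 'world_from_camera': array([[-8.23110749e-01,  3.30561782e-01, -4.61754916e-01,
         3.27075295e+01],
       [-5.67856564e-01, -4.86634509e-01,  6.63871808e-01,
         7.56012435e+02],
       [-5.25522917e-
[... 552 characters left out ...]
  1.52333388e-01,  9.88324011e-01,
         1.42943874e+03],
       [ 0.00000000e+00,  0.00000000e+00,  0.00000000e+00,
         1.00000000e+00]])}
wrist {'fx': 402.36111404247873, 'fy': 402.36111404247873, 'cx': 315.79705269980053, 'cy': 238.13771115771812, 'D': array([-0.08930019,  0.        ,  0.        ,  0.        ,  0.        ]), 'world_from_camera': array([[ 4.41515264e-01,  8.61059496e-01,  2.52271314e-01,
         3.61971820e+02],
       [-8.97252363e-01,  4.24196751e-01,  1.22455356e-01,
        -5.74213815e+02],
       [-1.57132467e-03, -2.80416941e-01,  9.59877008e-01,
         3.72981221e+02],
       [ 0.00000000e+00,  0.00000000e+00,  0.00000000e+00,
         1.00000000e+00]])}
```

View pics/top0.png

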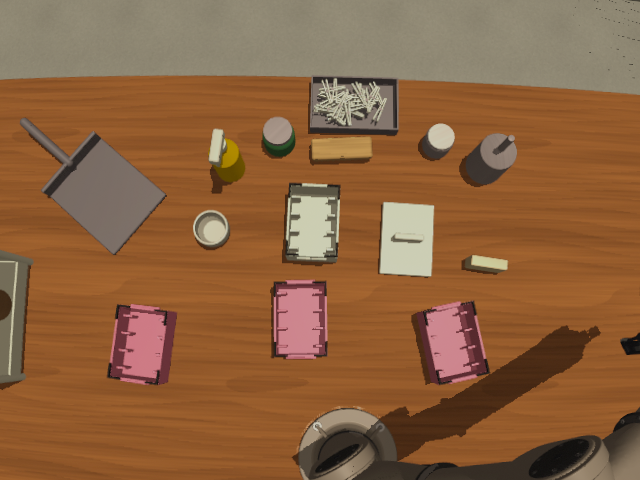

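View pics/side0.png

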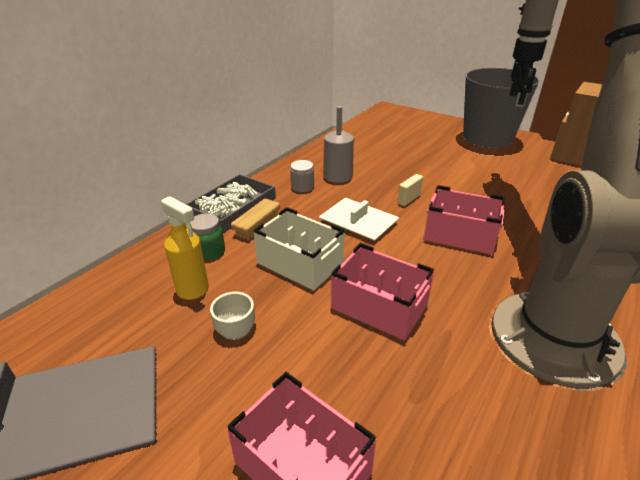

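View pics/wrist0.png

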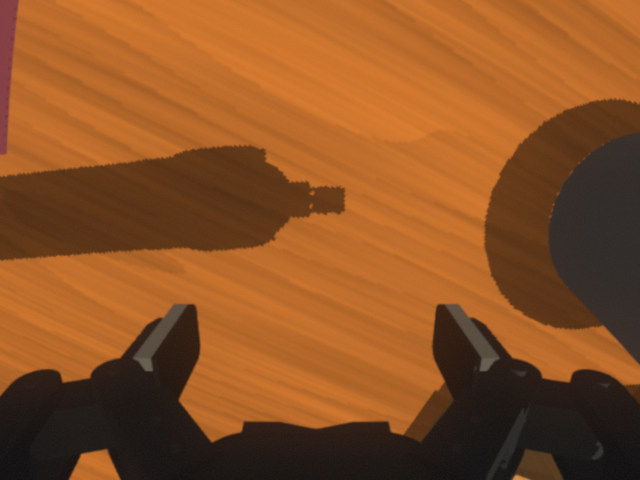

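```bash
cat > h.py <<'E'
import numpy as np,cv2,pickle
def cloud(d,m):
    K=np.array([[m['fx'],0,m['cx']],[0,m['fy'],m['cy']],[0,0,1]])
    v,u=np.mgrid[0:480,0:640]
    uv=np.stack([u,v],-1).reshape(-1,1,2).astype(np.float64)
    n=cv2.undistortPoints(uv,K,m['D']).reshape(480,640,2)
    P=np.stack([n[...,0]*d,-n[...,1]*d,-d],-1)
    T=np.array(m['world_from_camera'])
    W=P@T[:3,:3].T+T[:3,3]; W[d<=0]=np.nan
    return W
def rect(pts):
    r=cv2.minAreaRect(pts[:,:2].astype(np.float32)); return r
E
python3 - <<'E'
from h import *
import numpy as np
for n in ["top","side"]:
    W=cloud(np.load(f"pics/{n}0.npy"),pickle.load(open(f"pics/{n}0.pkl","rb")))
    img=cv2.imread(f"pics/{n}0.png")
    print(n,"table",np.nanmedian(W[...,2]))
    if n=="top": R={'tub':(275,175,350,275),'lid':(372,195,442,285),'soap':(458,250,515,280),'pot':(185,200,235,255)}
    else: R={'tub':(250,205,350,290),'lid':(315,190,402,240),'soap':(392,170,430,210)}
    for k,(a,b,c,d) in R.items():
        P=W[b:d,a:c].reshape(-1,3); P=P[~np.isnan(P[:,2])]
        for lo,hi in {'tub':[(85,110)],'lid':[(15,30),(40,70)],'soap':[(50,80),(20,80)],'pot':[(50,75)]}[k]:
            Q=P[(P[:,2]>lo)&(P[:,2]<hi)]
            # trim outliers
            print(k,lo,len(Q),np.median(Q,0).round(1),rect(Q),"z95",np.percentile(Q[:,2],[5,50,95]).round(1))
E
```

```text
top table -0.4511627761045247
tub 85 545 [550.9  93.7  92.1] ((551.0789794921875, 96.46034240722656), (120.09483337402344, 171.88983154296875), 88.87298583984375) z95 [ 85.9  92.1 101. ]
lid 15 3148 [ 515.5 -132.    19.6] ((522.5012817382812, -132.262451171875), (125.64551544189453, 175.23960876464844), 87.4299545288086) z95 [15.8 19.6 24.4]
lid 40 191 [ 522.5 -131.6   52.5] ((523.2713012695312, -132.08773803710938), (69.22427368164062, 14.74814224243164), 87.35372924804688) z95 [43.6 52.5 58.7]
soap 50 432 [ 463.4 -320.5   62.1] ((464.0184631347656, -321.9433898925781), (90.06255340576172, 26.97216796875), 82.84892272949219) z95 [55.2 62.1 67.1]
soap 20 526 [ 461.6 -318.2   61.3] ((463.8749694824219, -321.44854736328125), (90.91976165771484, 27.59547996520996), 82.58314514160156) z95 [28.5 61.3 66.8]
pot 50 276 [530.2 339.2  60.5] ((531.25390625, 339.5726318359375), (81.50509643554688, 80.11028289794922), 54.05342483520508) z95 [52.5 60.5 65.2]
side table 2.952240785033439
tub 85 1171 [503.6 133.7  92. ] ((498.47967529296875, 102.05521392822266), (136.16175842285156, 284.952392578125), 83.38701629638672) z95 [ 85.9  92.  101.3]
lid 15 1590 [ 509.2 -122.7   22.2] ((523.361572265625, -176.8425750732422), (217.66220092773438, 178.59828186035156), 88.13290405273438) z95 [19.6 22.2 24.6]
lid 40 283 [ 521.5 -101.8   55.7] ((509.8629150390625, -113.796630859375), (344.18939208984375, 53.397647857666016), 86.57199096679688) z95 [42.  55.7 68. ]
soap 50 238 [ 461.1 -313.1   64.4] ((432.9449157714844, -265.0608215332031), (69.82955169677734, 216.4154815673828), 28.93435287475586) z95 [51.9 64.4 68.3]
soap 20 436 [ 459.  -307.4   52.7] ((433.2851257324219, -264.87274169921875), (70.60697174072266, 216.4154815673828), 28.93435287475586) z95 [23.7 52.7 67.7]
```

```bash
cat >> h.py <<'E'
from scipy.spatial.transform import Rotation as Ro
def go(s,x,y,z,yaw):
    R=Ro.from_rotvec(s['tool_rot']).as_matrix(); p=np.array(s['eef_pos'])
    d=R.T@(np.array([x,y,z])-p)
    cur=np.degrees(np.arctan2(R[1,0],R[0,0])); t=-(yaw-cur); t=(t+180)%360-180
    print("delta cm",(d/10).round(2),"turn",round(t,1),"cur yaw",cur.round(1),"pos",p.round(1),"tilt",R[:,2].round(4),"F",np.round(s['force'],1),"op",round(s['opening'],1),"t",s['clock'])
E
python3 - <<'E'
from h import *
from station import arm
go(arm.state(),464,-322,200,-7.3)
E
```

```text
delta cm [-18.06 -27.39   5.58] turn -56.5 cur yaw -63.8 pos [ 298.1 -605.1  255.5] tilt [-7.0e-04  1.2e-03 -1.0e+00] F [ 0.4 -1.2 -0.9] op 85.4 t 0.15
```

```bash
python3 -m creep '[{"gripper":8.5,"delta_pos":[-4,-6,1],"turn":-10},{"gripper":8.5,"delta_pos":[-8,-12,2],"turn":-20},{"gripper":8.5,"delta_pos":[-12,-18,3.5],"turn":-30},{"gripper":8.5,"delta_pos":[-15,-23,4.5],"turn":-40},{"gripper":8.5,"delta_pos":[-18.1,-27.4,5.6],"turn":-50},{"gripper":8.5,"delta_pos":[-18.1,-27.4,5.6],"turn":-56.5},{"gripper":8.5,"delta_pos":[-18.1,-27.4,5.6],"turn":-56.5},{"gripper":8.5,"delta_pos":[-18.1,-27.4,5.6],"turn":-56.5}]' 40
python3 - <<'E'
from h import *
from station import arm
m=arm.camera_model("wrist"); p,d=arm.get_image("wrist")
cv2.imwrite("pics/w1.png",p[:,:,::-1]); 
W=cloud(d,m); Q=W.reshape(-1,3); Q=Q[~np.isnan(Q[:,2])]
Q=Q[(np.hypot(Q[:,0]-464,Q[:,1]+322)<70)&(Q[:,2]>30)&(Q[:,2]<80)]
print(len(Q),np.percentile(Q,[2,50,98],axis=0).round(1)); T=Q[Q[:,2]>56]; print(rect(T))
go(arm.state(),464,-322,52,-7.3)
E
```

```text
clock: 1.15
eef_pos: [463.2, -323.8, 200.4]
tool_rot: [3.134, -0.206, -0.001]
force: [0.5, 0.0, -0.8]
opening: 84.7
5195 [[ 451.1 -366.2   52.8]
 [ 466.1 -320.1   63.8]
 [ 480.7 -280.7   65.3]]
((465.6913146972656, -324.7027893066406), (89.02359008789062, 26.078519821166992), 82.78337097167969)
delta cm [ 0.06 -0.23 14.84] turn -0.2 cur yaw -7.5 pos [ 463.1 -324.   200.4] tilt [-3.e-04 -1.e-03 -1.e+00] F [ 0.1 -0.1 -0.3] op 85.2 t 1.2
```

View pics/w1.png

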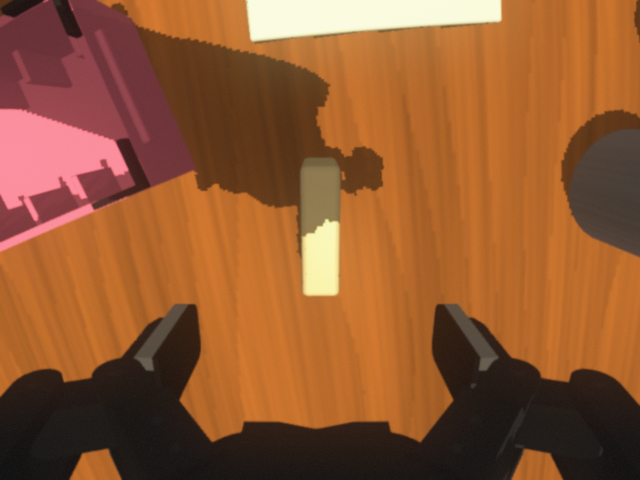

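```bash
python3 -m creep '[{"gripper":8.5,"delta_pos":[0.2,-0.05,5],"turn":0},{"gripper":8.5,"delta_pos":[0.2,-0.05,9],"turn":0},{"gripper":8.5,"delta_pos":[0.2,-0.05,12],"turn":0},{"gripper":8.5,"delta_pos":[0.2,-0.05,14],"turn":0},{"gripper":8.5,"delta_pos":[0.2,-0.05,14.8],"turn":0},{"gripper":8.5,"delta_pos":[0.2,-0.05,14.8],"turn":0},{"gripper":1.5,"delta_pos":[0.2,-0.05,14.8],"turn":0},{"gripper":1.5,"delta_pos":[0.2,-0.05,14.8],"turn":0},{"gripper":1.5,"delta_pos":[0.2,-0.05,14.8],"turn":0},{"gripper":1.5,"delta_pos":[0.2,-0.05,14.8],"turn":0},{"gripper":1.5,"delta_pos":[0.2,-0.05,14.8],"turn":0},{"gripper":1.5,"delta_pos":[0.2,-0.05,14.8],"turn":0}]' 40
```

```text
clock: 2.7
eef_pos: [466.6, -322.0, 52.8]
tool_rot: [3.135, -0.199, 0.001]
force: [-0.9, 0.3, 4.7]
opening: 25.7
```

```bash
python3 -m creep '[{"gripper":1.5,"delta_pos":[0,0,-3],"turn":0},{"gripper":1.5,"delta_pos":[0,0,-8],"turn":0},{"gripper":1.5,"delta_pos":[0,0,-13],"turn":0},{"gripper":1.5,"delta_pos":[0,0,-15],"turn":0},{"gripper":1.5,"delta_pos":[0,0,-15],"turn":0}]' 40
python3 - <<'E'
from h import *
from station import arm
go(arm.state(),551,96,200,-1.1)
E
```

```text
clock: 3.32
eef_pos: [466.7, -322.2, 203.5]
tool_rot: [3.134, -0.199, 0.004]
force: [-0.0, 0.1, -1.7]
opening: 25.5
delta cm [  3.06 -42.55   0.31] turn -6.2 cur yaw -7.3 pos [ 466.7 -322.2  203.5] tilt [ 0.0024 -0.0016 -1.    ] F [-0.   0.1 -1.7] op 25.5 t 3.325
```

```bash
python3 -m creep '[{"gripper":1.5,"delta_pos":[0.4,-4,0],"turn":-1},{"gripper":1.5,"delta_pos":[0.8,-9,0],"turn":-2},{"gripper":1.5,"delta_pos":[1.2,-15,0],"turn":-3},{"gripper":1.5,"delta_pos":[1.6,-21,0],"turn":-4},{"gripper":1.5,"delta_pos":[2,-27,0],"turn":-5},{"gripper":1.5,"delta_pos":[2.4,-33,0],"turn":-6},{"gripper":1.5,"delta_pos":[2.8,-38,0],"turn":-6.2},{"gripper":1.5,"delta_pos":[3.0,-41.5,0],"turn":-6.2},{"gripper":1.5,"delta_pos":[3.06,-42.5,0.3],"turn":-6.2},{"gripper":1.5,"delta_pos":[3.06,-42.5,0.3],"turn":-6.2},{"gripper":1.5,"delta_pos":[3.06,-42.5,0.3],"turn":-6.2}]' 40
python3 - <<'E'
from h import *
from station import arm
m=arm.camera_model("wrist"); p,d=arm.get_image("wrist")
cv2.imwrite("pics/w2.png",p[:,:,::-1]); np.save("pics/w2.npy",d);pickle.dump(m,open("pics/w2.pkl","wb"))
mt=arm.camera_model("top"); pt,dt=arm.get_image("top")
cv2.imwrite("pics/t2.png",pt[:,:,::-1])
go(arm.state(),551,96,60,-1.1)
for n,dd,mm in (("w",d,m),("t",dt,mt)):
    W=cloud(dd,mm); Q=W.reshape(-1,3); Q=Q[~np.isnan(Q[:,2])]
    S=Q[(np.abs(Q[:,0]-551)<50)&(np.abs(Q[:,1]-96)<60)&(Q[:,2]>140)&(Q[:,2]<212)]
    if n=="w": print("soap",np.percentile(S,[1,50,99],axis=0).round(1))
    T=Q[(np.abs(Q[:,0]-551)<110)&(np.abs(Q[:,1]-96)<80)&(Q[:,2]>86)&(Q[:,2]<108)]
    print(n,"rim",len(T),np.percentile(T,[1,50,99],axis=0).round(1),rect(T))
E
```

```text
clock: 4.7
eef_pos: [550.0, 93.7, 198.5]
tool_rot: [3.14, -0.033, -0.002]
force: [-0.1, -0.2, -0.5]
opening: 25.5
delta cm [ 0.07 -0.21 13.91] turn -0.1 cur yaw -1.2 pos [550.3  94.  199.1] tilt [-4.e-04 -9.e-04 -1.e+00] F [ 0.3  0.2 -1.1] op 25.3 t 4.8
soap [[526.1  70.8 158.4]
 [550.1 105.1 209.2]
 [573.9 135.5 211.4]]
w rim 9112 [[467.2  35.7  86.3]
 [554.9 122.4  90.8]
 [636.6 155.9  99.8]] ((551.8868408203125, 95.15841674804688), (120.00106811523438, 170.79095458984375), 88.87246704101562)
t rim 217 [[465.4  61.8  86.4]
 [482.6 152.3  91.1]
 [601.7 157.3 103.1]] ((513.37255859375, 140.31689453125), (170.02841186523438, 79.95040130615234), 34.339805603027344)
```

View pics/w2.png

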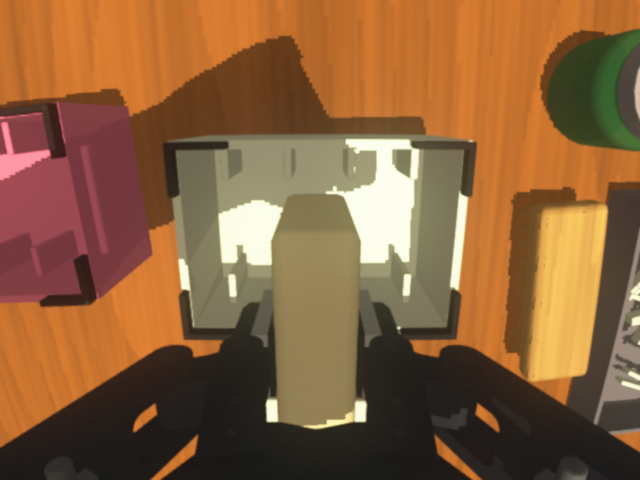

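```bash
python3 - <<'E'
from h import *
W=cloud(np.load("pics/w2.npy"),pickle.load(open("pics/w2.pkl","rb")))
S=W[200:430,265:370].reshape(-1,3); S=S[(S[:,2]>205)&(S[:,2]<216)]
print(np.percentile(S,[1,50,99],axis=0).round(1),rect(S))
print(W[240:420:20,318].round(1))
# ribs
Q=W.reshape(-1,3); Q=Q[~np.isnan(Q[:,2])]
T=Q[(np.abs(Q[:,0]-551)<75)&(np.abs(Q[:,1]-96)<52)&(Q[:,2]>30)&(Q[:,2]<58)&(Q[:,1]>100)]
h,e=np.histogram(T[:,0],bins=np.arange(480,630,3)); print([(int(a),int(b)) for a,b in zip(e,h) if b>10])
E
```

```text
[[535.6  70.6 205.7]
 [550.1 104.8 209.4]
 [564.4 134.9 212.3]] ((550.3797607421875, 101.94671630859375), (67.50312042236328, 31.877853393554688), 88.68531036376953)
[[551.3 132.5 208.4]
 [551.2 127.5 210.9]
 [551.  121.3 210.3]
 [550.9 114.7 209.5]
 [550.8 108.  208.9]
 [550.7 101.5 209.4]
 [550.5  94.9 210. ]
 [550.4  87.8 210.2]
 [550.2  79.9 209.7]]
[(489, 127), (492, 293), (528, 70), (531, 144), (534, 76), (570, 178), (573, 121), (609, 170), (612, 193), (615, 50)]
```

```bash
python3 -m creep '[{"gripper":1.5,"delta_pos":[0.12,-0.45,2],"turn":0},{"gripper":1.5,"delta_pos":[0.12,-0.45,5],"turn":0},{"gripper":1.5,"delta_pos":[0.12,-0.45,8],"turn":0},{"gripper":1.5,"delta_pos":[0.12,-0.45,10],"turn":0},{"gripper":1.5,"delta_pos":[0.12,-0.45,12],"turn":0},{"gripper":1.5,"delta_pos":[0.12,-0.45,13.2],"turn":0},{"gripper":1.5,"delta_pos":[0.12,-0.45,13.8],"turn":0},{"gripper":1.5,"delta_pos":[0.12,-0.45,14],"turn":0},{"gripper":1.5,"delta_pos":[0.12,-0.45,14],"turn":0}]' 40
```

```text
clock: 5.92
eef_pos: [552.0, 100.5, 59.7]
tool_rot: [-3.141, 0.03, -0.001]
force: [0.5, 0.4, -0.9]
opening: 25.5
```

```bash
python3 -m creep '[{"gripper":1.5,"delta_pos":[0,0.1,0.15],"turn":0},{"gripper":1.5,"delta_pos":[0,0.1,0.15],"turn":0},{"gripper":5,"delta_pos":[0,0.1,0.15],"turn":0},{"gripper":5,"delta_pos":[0,0.1,0.15],"turn":0},{"gripper":5,"delta_pos":[0,0.1,0.15],"turn":0},{"gripper":5,"delta_pos":[0,0.1,0.15],"turn":0},{"gripper":5,"delta_pos":[0,0.1,-1],"turn":0},{"gripper":5,"delta_pos":[0,0.1,-4],"turn":0},{"gripper":5,"delta_pos":[0,0.1,-9],"turn":0},{"gripper":5,"delta_pos":[0,0.1,-14],"turn":0},{"gripper":5,"delta_pos":[0,0.1,-14],"turn":0}]' 40
python3 - <<'E'
from h import *
from station import arm
m=arm.camera_model("wrist"); p,d=arm.get_image("wrist")
cv2.imwrite("pics/w3.png",p[:,:,::-1])
go(arm.state(),523,-132,150,-2.6)
W=cloud(d,m); Q=W.reshape(-1,3); Q=Q[~np.isnan(Q[:,2])]
S=Q[(np.abs(Q[:,0]-551)<25)&(np.abs(Q[:,1]-96)<56)&(Q[:,2]>60)&(Q[:,2]<80)]
print("soap",np.percentile(S,[1,50,99],axis=0).round(1),rect(S))
E
```

```text
clock: 7.3
eef_pos: [554.2, 100.4, 204.4]
tool_rot: [-3.14, 0.03, -0.014]
force: [0.4, 0.5, -0.5]
opening: 50.3
delta cm [-2.56 23.23  5.16] turn 1.5 cur yaw -1.1 pos [552.8  99.7 201.9] tilt [ 4.7e-03  6.0e-04 -1.0e+00] F [ 0.5  0.4 -1.2] op 49.8 t 7.35
soap [[529.1  40.1  61.8]
 [550.7  94.4  68.8]
 [565.  140.2  78.3]] ((550.867431640625, 90.54197692871094), (101.08395385742188, 49.645999908447266), 89.99966430664062)
```

View pics/w3.png

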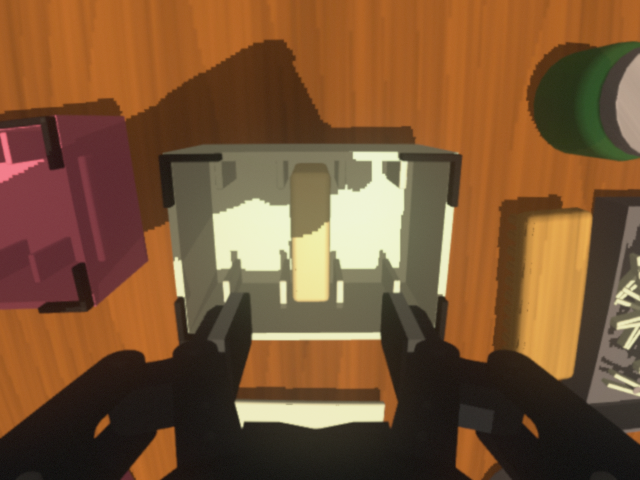

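```bash
python3 -m creep '[{"gripper":5,"delta_pos":[-0.3,3,0],"turn":0.5},{"gripper":5,"delta_pos":[-0.8,8,0.5],"turn":1.5},{"gripper":5,"delta_pos":[-1.4,13.5,1.5],"turn":1.5},{"gripper":5,"delta_pos":[-2,18.5,2],"turn":1.5},{"gripper":5,"delta_pos":[-2.4,22,2],"turn":1.5},{"gripper":5,"delta_pos":[-2.5,23.2,2],"turn":1.5},{"gripper":5,"delta_pos":[-2.5,23.2,2],"turn":1.5},{"gripper":5,"delta_pos":[-2.5,23.2,2],"turn":1.5}]' 40
python3 - <<'E'
from h import *
from station import arm
m=arm.camera_model("wrist"); p,d=arm.get_image("wrist")
cv2.imwrite("pics/w4.png",p[:,:,::-1])
W=cloud(d,m); Q=W.reshape(-1,3); Q=Q[~np.isnan(Q[:,2])]
S=Q[(np.abs(Q[:,0]-523)<25)&(np.abs(Q[:,1]+132)<56)&(Q[:,2]>48)&(Q[:,2]<62)]
print("rib",np.percentile(S,[1,50,99],axis=0).round(1),rect(S))
S=Q[(np.abs(Q[:,0]-523)<110)&(np.abs(Q[:,1]+132)<86)&(Q[:,2]>14)&(Q[:,2]<26)]
print("plate",np.percentile(S,[1,50,99],axis=0).round(1),rect(S))
go(arm.state(),523,-132,51,-2.6)
E
```

```text
clock: 8.35
eef_pos: [522.5, -130.1, 179.2]
tool_rot: [-3.14, 0.066, 0.0]
force: [-0.5, 1.5, 0.3]
opening: 49.7
rib [[ 517.1 -167.3   50.5]
 [ 524.6 -131.9   53.8]
 [ 531.9  -99.8   55.4]] ((524.7621459960938, -134.0317840576172), (69.6529769897461, 13.84672737121582), 87.36613464355469)
plate [[ 438.9 -193.9   18.3]
 [ 525.1 -125.3   20. ]
 [ 610.7  -71.3   21.6]] ((524.7947387695312, -133.88699340820312), (125.61222076416016, 176.907958984375), 87.67208099365234)
delta cm [ 0.05  0.2  12.83] turn 0.2 cur yaw -2.4 pos [ 522.6 -130.1  179.3] tilt [ 1.e-04  8.e-04 -1.e+00] F [ 0.5  0.6 -0.3] op 50.1 t 8.4
```

View pics/w4.png

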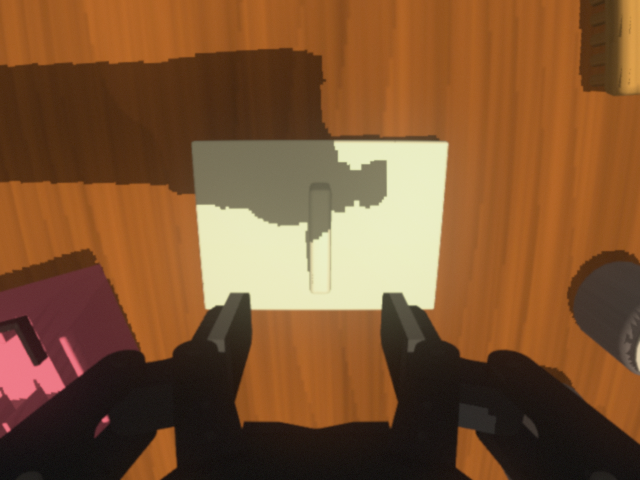

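```bash
python3 -m creep '[{"gripper":5,"delta_pos":[0.15,0.3,4],"turn":0.1},{"gripper":5,"delta_pos":[0.15,0.3,8],"turn":0.1},{"gripper":5,"delta_pos":[0.15,0.3,11],"turn":0.1},{"gripper":5,"delta_pos":[0.15,0.3,12.5],"turn":0.1},{"gripper":5,"delta_pos":[0.15,0.3,12.8],"turn":0.1},{"gripper":5,"delta_pos":[0.15,0.3,12.8],"turn":0.1},{"gripper":0.5,"delta_pos":[0.15,0.3,12.8],"turn":0.1},{"gripper":0.5,"delta_pos":[0.15,0.3,12.8],"turn":0.1},{"gripper":0.5,"delta_pos":[0.15,0.3,12.8],"turn":0.1},{"gripper":0.5,"delta_pos":[0.15,0.3,12.8],"turn":0.1},{"gripper":0.5,"delta_pos":[0.15,0.3,12.8],"turn":0.1}]' 70
```

```text
clock: 9.78
eef_pos: [524.3, -135.4, 52.3]
tool_rot: [3.14, -0.073, 0.003]
force: [-0.6, -0.0, 6.8]
opening: 12.5
```

```bash
python3 -m creep '[{"gripper":0.5,"delta_pos":[0,0,-1],"turn":0},{"gripper":0.5,"delta_pos":[0,0,-4],"turn":0},{"gripper":0.5,"delta_pos":[0,0,-8],"turn":0},{"gripper":0.5,"delta_pos":[0,0,-12],"turn":0},{"gripper":0.5,"delta_pos":[0,0,-15],"turn":0},{"gripper":0.5,"delta_pos":[0,0,-15],"turn":0}]' 70
python3 - <<'E'
from h import *
from station import arm
go(arm.state(),551,96,200,-1.1)
E
```

```text
clock: 10.52
eef_pos: [524.9, -135.4, 203.9]
tool_rot: [3.14, -0.074, 0.008]
force: [-0.1, -0.4, -2.3]
opening: 12.4
delta cm [  1.52 -23.24   0.37] turn -1.6 cur yaw -2.7 pos [ 524.9 -135.4  203.9] tilt [ 0.0049 -0.0013 -1.    ] F [-0.1 -0.4 -2.3] op 12.4 t 10.525
```

```bash
python3 -m creep '[{"gripper":0.5,"delta_pos":[0.3,-3,0],"turn":-0.5},{"gripper":0.5,"delta_pos":[0.6,-8,0],"turn":-1.6},{"gripper":0.5,"delta_pos":[0.9,-13,0],"turn":-1.6},{"gripper":0.5,"delta_pos":[1.2,-18,0],"turn":-1.6},{"gripper":0.5,"delta_pos":[1.4,-21.5,0],"turn":-1.6},{"gripper":0.5,"delta_pos":[1.5,-23.2,0.3],"turn":-1.6},{"gripper":0.5,"delta_pos":[1.5,-23.2,0.3],"turn":-1.6},{"gripper":0.5,"delta_pos":[1.5,-23.2,0.3],"turn":-1.6}]' 70
cat > look.py <<'E'
import sys
from h import *
from station import arm
tag=sys.argv[1]
m=arm.camera_model("wrist"); p,d=arm.get_image("wrist")
cv2.imwrite(f"pics/w{tag}.png",p[:,:,::-1]); np.save(f"pics/w{tag}.npy",d);pickle.dump(m,open(f"pics/w{tag}.pkl","wb"))
mt=arm.camera_model("top"); pt,dt=arm.get_image("top")
cv2.imwrite(f"pics/t{tag}.png",pt[:,:,::-1]); np.save(f"pics/t{tag}.npy",dt);pickle.dump(mt,open(f"pics/t{tag}.pkl","wb"))
go(arm.state(),551.5,95.5,150,-1.1)
E
python3 look.py 5
```

```text
clock: 11.52
eef_pos: [549.2, 93.6, 197.6]
tool_rot: [3.14, -0.033, -0.002]
force: [0.4, -0.3, -2.2]
opening: 12.8
delta cm [ 0.2  -0.19  4.8 ] turn -0.1 cur yaw -1.2 pos [549.5  93.7 198.1] tilt [-4.e-04 -1.e-03 -1.e+00] F [ 0.2 -1.1 -1.8] op 12.8 t 11.625
```

```bash
python3 - <<'E'
from h import *
for t in "wt":
    W=cloud(np.load(f"pics/{t}5.npy"),pickle.load(open(f"pics/{t}5.pkl","rb")))
    Q=W.reshape(-1,3); Q=Q[~np.isnan(Q[:,2])]
    B=Q[(np.abs(Q[:,0]-551)<120)&(np.abs(Q[:,1]-96)<90)]
    h,e=np.histogram(B[:,2],bins=np.arange(0,260,5)); print([(int(a),int(b)) for a,b in zip(e,h) if b>50])
    S=B[(B[:,2]>158)&(B[:,2]<182)]
    print(t,"plate",np.percentile(S,[1,50,99],axis=0).round(1),rect(S))
    A=np.c_[S[:,:2]-S[:,:2].mean(0),np.ones(len(S))]; print("slopes",np.linalg.lstsq(A,S[:,2],rcond=None)[0])
E
```

```text
[(0, 6448), (5, 62), (10, 89), (15, 71), (25, 57), (30, 94), (35, 88), (45, 84), (50, 117), (55, 53), (60, 72), (65, 129), (70, 75), (75, 88), (80, 147), (85, 201), (90, 152), (160, 29717), (165, 53101), (170, 116), (175, 270), (180, 450), (185, 582), (190, 664), (195, 7709), (200, 1055), (205, 932), (210, 771), (215, 2018), (220, 2606), (225, 6921), (230, 3939), (235, 4090), (240, 6064), (245, 8000), (250, 8533)]
w plate [[463.7  43.8 163.6]
 [549.8 122.1 165.2]
 [634.8 157.5 166.9]] ((548.9557495117188, 94.54490661621094), (126.57757568359375, 176.4181671142578), 88.75457763671875)
slopes [-2.20456418e-03 -2.60525999e-03  1.65297546e+02]
[(0, 589), (5, 62), (70, 52), (160, 641), (165, 665)]
t plate [[460.5  69.2 159.4]
 [497.  131.7 165.1]
 [587.5 159.1 171.1]] ((528.7860107421875, 109.85953521728516), (100.1114501953125, 138.42041015625), 89.3525619506836)
slopes [-1.24271741e-03 -2.90201344e-03  1.65205691e+02]
```

View pics/w5.png

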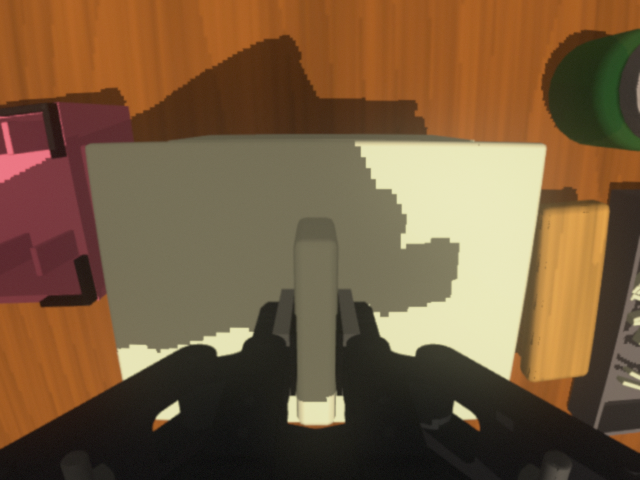

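View pics/t5.png

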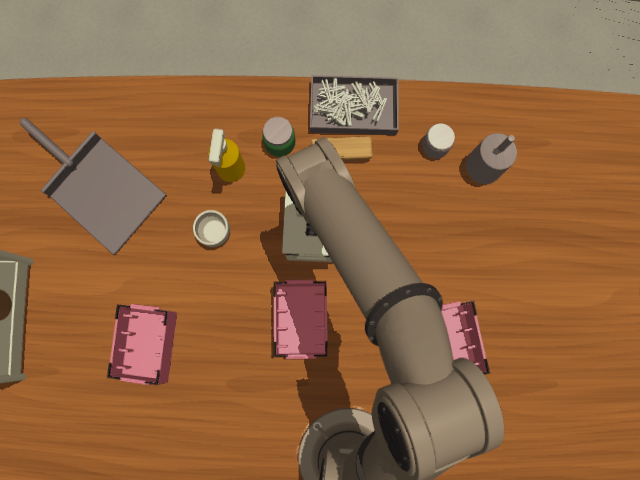

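```bash
python3 -m creep '[{"gripper":0.5,"delta_pos":[0.25,-0.07,1],"turn":-0.1},{"gripper":0.5,"delta_pos":[0.25,-0.07,2.5],"turn":-0.1},{"gripper":0.5,"delta_pos":[0.25,-0.07,3.5],"turn":-0.1},{"gripper":0.5,"delta_pos":[0.25,-0.07,4],"turn":-0.1},{"gripper":0.5,"delta_pos":[0.25,-0.07,4],"turn":-0.1},{"gripper":0.5,"delta_pos":[0.25,-0.07,4],"turn":-0.1}]' 70
cat > lid.py <<'E'
import sys
from h import *
from station import arm
tag=sys.argv[1]; z0=float(sys.argv[2]); cam=sys.argv[3] if len(sys.argv)>3 else "wrist"
m=arm.camera_model(cam); p,d=arm.get_image(cam)
cv2.imwrite(f"pics/{cam[0]}{tag}.png",p[:,:,::-1]); np.save(f"pics/{cam[0]}{tag}.npy",d);pickle.dump(m,open(f"pics/{cam[0]}{tag}.pkl","wb"))
W=cloud(d,m); Q=W.reshape(-1,3); Q=Q[~np.isnan(Q[:,2])]
B=Q[(np.abs(Q[:,0]-551)<120)&(np.abs(Q[:,1]-96)<90)]
S=B[(np.abs(B[:,2]-z0)<9)]
def fit(S):
    for _ in range(4):
        c=np.linalg.lstsq(np.c_[S[:,0]-551.5,S[:,1]-95.5,np.ones(len(S))],S[:,2],rcond=None)[0]
        r=S[:,2]-np.c_[S[:,0]-551.5,S[:,1]-95.5,np.ones(len(S))]@c; S=S[abs(r)<max(1.5,2*np.std(r))]
    return c,S
c,S=fit(S); print(len(S),"plate z at centre %.2f slope x %.4f y %.4f"%(c[2],c[0],c[1])," corners nr nl fr fl",[round(float(c[2]+sx*70*c[0]+sy*46*c[1]),1) for sx,sy in((-1,-1),(-1,1),(1,-1),(1,1))])
print("plate",rect(S))
R=B[(B[:,2]>c[2]+29)&(B[:,2]<c[2]+38)]
if len(R)>20: print("rib",rect(R))
go(arm.state(),551.5,95.5,200,-1.1)
E
python3 lid.py 6 125.3
```

```text
clock: 12.38
eef_pos: [552.2, 96.7, 158.6]
tool_rot: [-3.141, 0.026, -0.001]
force: [0.1, -0.5, -1.8]
opening: 12.7
81244 plate z at centre 126.25 slope x -0.0004 y -0.0002  corners nr nl fr fl [126.3, 126.3, 126.2, 126.2]
plate ((552.0785522460938, 98.22200775146484), (125.5369644165039, 175.87039184570312), 89.02339172363281)
rib ((553.5777587890625, 98.6911849975586), (37.89461898803711, 68.3336181640625), 19.09076690673828)
delta cm [-0.07  0.12 -4.13] turn 0.1 cur yaw -1.0 pos [552.2  96.7 158.7] tilt [ 9.e-04  2.e-04 -1.e+00] F [-0.7  0.  -1.5] op 12.6 t 12.425
```

View pics/w6.png

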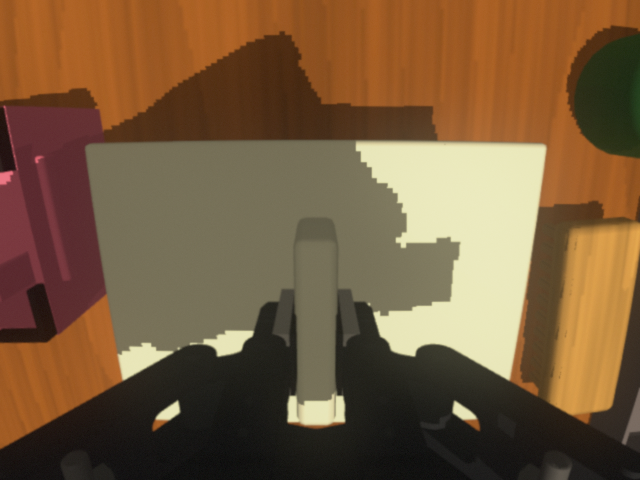

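```bash
python3 -m creep '[{"gripper":0.5,"delta_pos":[0,0.2,0],"turn":0},{"gripper":0.5,"delta_pos":[0,0.2,0],"turn":0},{"gripper":0.5,"delta_pos":[0,0.2,0.6],"turn":0},{"gripper":0.5,"delta_pos":[0,0.2,1.2],"turn":0},{"gripper":0.5,"delta_pos":[0,0.2,1.6],"turn":0},{"gripper":0.5,"delta_pos":[0,0.2,1.9],"turn":0},{"gripper":0.5,"delta_pos":[0,0.2,1.9],"turn":0},{"gripper":0.5,"delta_pos":[0,0.2,1.9],"turn":0}]' 70
python3 lid.py 7 107
```

```text
clock: 13.42
eef_pos: [552.0, 94.6, 139.4]
tool_rot: [-3.141, 0.027, -0.0]
force: [-0.3, -0.4, -1.6]
opening: 12.8
81219 plate z at centre 107.04 slope x -0.0008 y -0.0004  corners nr nl fr fl [107.1, 107.1, 107.0, 107.0]
plate ((551.9228515625, 95.95660400390625), (125.92212677001953, 175.888916015625), 89.08447265625)
rib ((550.4345092773438, 96.62586975097656), (68.14784240722656, 37.653045654296875), 69.10340881347656)
delta cm [-0.05 -0.09 -6.05] turn 0.1 cur yaw -1.0 pos [552.   94.6 139.5] tilt [ 3.e-04  0.e+00 -1.e+00] F [ 0.6  0.3 -0.6] op 12.6 t 13.475
```

Well centred (551.9, 96.0). Lower the last 1.5 mm and release.

```bash
python3 -m creep '[{"gripper":0.5,"delta_pos":[0,0,0.15],"turn":0},{"gripper":0.5,"delta_pos":[0,0,0.15],"turn":0},{"gripper":4,"delta_pos":[0,0,0.15],"turn":0},{"gripper":4,"delta_pos":[0,0,0.15],"turn":0},{"gripper":4,"delta_pos":[0,0,0.15],"turn":0},{"gripper":4,"delta_pos":[0,0,0.15],"turn":0},{"gripper":4,"delta_pos":[0,0,-1],"turn":0},{"gripper":4,"delta_pos":[0,0,-4],"turn":0},{"gripper":4,"delta_pos":[0,0,-8],"turn":0},{"gripper":4,"delta_pos":[0,0,-8],"turn":0},{"gripper":4,"delta_pos":[0,0,-8],"turn":0}]' 70
python3 lid.py 8 105.5
```

```text
clock: 14.85
eef_pos: [551.7, 94.4, 219.5]
tool_rot: [3.141, -0.027, 0.0]
force: [-0.8, 0.3, -0.1]
opening: 40.4
48750 plate z at centre 104.82 slope x 0.0003 y -0.0005  corners nr nl fr fl [104.8, 104.8, 104.9, 104.8]
plate ((551.7645874023438, 95.87568664550781), (126.18218994140625, 175.86868286132812), 89.0924072265625)
rib ((551.4359130859375, 96.168701171875), (69.30516052246094, 13.998506546020508), 88.92790222167969)
delta cm [ 0.01 -0.12  1.88] turn 0.1 cur yaw -1.0 pos [551.4  94.3 218.8] tilt [-1.e-03 -4.e-04 -1.e+00] F [-0.2  0.4  0.5] op 40.3 t 14.9
```

View pics/w8.png

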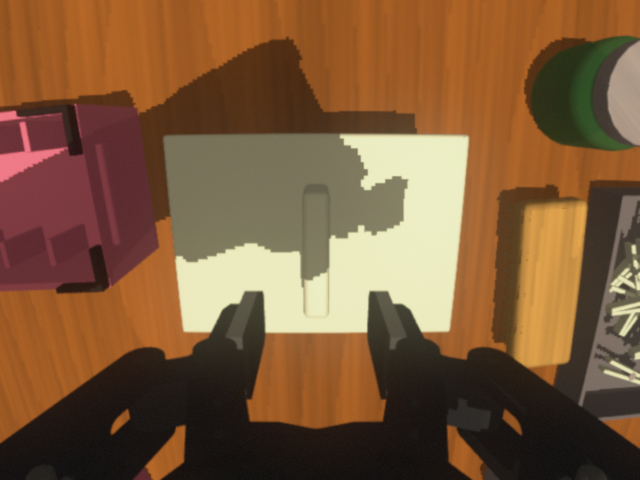

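```bash
python3 - <<'E'
from h import *
from station import arm
go(arm.state(),622.6,140.7,136,-1.1)
E
```

```text
delta cm [ 7.05 -4.77  8.27] turn 0.1 cur yaw -1.0 pos [551.4  94.3 218.8] tilt [-1.e-03 -4.e-04 -1.e+00] F [-0.2  0.4  0.5] op 40.3 t 14.9
```

```bash
python3 -m creep '[{"gripper":0,"delta_pos":[3,-2,0],"turn":0},{"gripper":0,"delta_pos":[6,-4,1],"turn":0},{"gripper":0,"delta_pos":[7,-4.7,3],"turn":0},{"gripper":0,"delta_pos":[7,-4.7,5],"turn":0},{"gripper":0,"delta_pos":[7,-4.7,7],"turn":0},{"gripper":0,"delta_pos":[7,-4.7,8.2],"turn":0},{"gripper":0,"delta_pos":[7,-4.7,8.2],"turn":0},{"gripper":0,"delta_pos":[7,-4.7,8.2],"turn":0}]' 40
python3 - <<'E'
from h import *
from station import arm
go(arm.state(),622.6,140.7,122,-1.1)
E
```

```text
clock: 15.9
eef_pos: [623.1, 140.4, 138.1]
tool_rot: [-3.141, 0.027, -0.002]
force: [0.0, -0.1, 0.1]
opening: -0.5
delta cm [-0.05 -0.03  1.61] turn 0.1 cur yaw -1.0 pos [623.1 140.4 138.1] tilt [ 1.2e-03  3.0e-04 -1.0e+00] F [ 0.  -0.1  0.1] op -0.5 t 15.9
```

```bash
python3 -m creep '[{"gripper":0,"delta_pos":[0,0,0.4],"turn":0},{"gripper":0,"delta_pos":[0,0,0.7],"turn":0},{"gripper":0,"delta_pos":[0,0,0.9],"turn":0},{"gripper":0,"delta_pos":[0,0,0.9],"turn":0}]'
python3 -m creep '[{"gripper":0,"delta_pos":[0,0,0.15],"turn":0},{"gripper":0,"delta_pos":[0,0,0.3],"turn":0},{"gripper":0,"delta_pos":[0,0,0.3],"turn":0}]'
```

```text
clock: 16.4
eef_pos: [623.0, 140.4, 129.6]
tool_rot: [3.141, -0.027, 0.001]
force: [-3.0, -1.2, 8.6]
opening: -0.0
clock: 16.77
eef_pos: [623.2, 140.6, 127.8]
tool_rot: [3.141, -0.027, 0.002]
force: [-5.4, -2.5, 17.3]
opening: -0.1
```

```bash
python3 -m creep '[{"gripper":0,"delta_pos":[0,0,0.15],"turn":0},{"gripper":0,"delta_pos":[0,0,0.3],"turn":0},{"gripper":0,"delta_pos":[0,0,0.3],"turn":0}]'
python3 -m creep '[{"gripper":0,"delta_pos":[0,0,0.15],"turn":0},{"gripper":0,"delta_pos":[0,0,0.3],"turn":0},{"gripper":0,"delta_pos":[0,0,0.3],"turn":0}]'
```

```text
clock: 17.15
eef_pos: [623.4, 140.8, 125.2]
tool_rot: [3.141, -0.027, 0.003]
force: [-6.0, -2.0, 18.6]
opening: 0.3
clock: 17.52
eef_pos: [623.7, 141.0, 123.8]
tool_rot: [3.141, -0.027, 0.005]
force: [-10.0, -4.3, 29.3]
opening: 0.0
```

```bash
python3 -m creep '[{"gripper":0,"delta_pos":[0,0,0.15],"turn":0},{"gripper":0,"delta_pos":[0,0,0.2],"turn":0},{"gripper":0,"delta_pos":[0,0,0.2],"turn":0}]'
python3 lid.py 9 104
```

```text
clock: 17.9
eef_pos: [623.9, 141.1, 123.4]
tool_rot: [3.141, -0.027, 0.006]
force: [-13.1, -5.4, 40.5]
opening: 0.1
32076 plate z at centre 106.66 slope x -0.0617 y -0.0906  corners nr nl fr fl [115.1, 106.8, 106.5, 98.2]
plate ((561.6536865234375, 119.01350402832031), (82.54496765136719, 158.05599975585938), 89.3266372680664)
rib ((601.31005859375, 141.2705535888672), (106.34193420410156, 26.687297821044922), 1.7407517433166504)
delta cm [-7.12  4.69 -7.68] turn 0.1 cur yaw -1.0 pos [623.8 141.1 123.4] tilt [ 3.9e-03 -7.0e-04 -1.0e+00] F [-13.7  -4.4  40.7] op 0.2 t 17.95
```

View pics/w9.png

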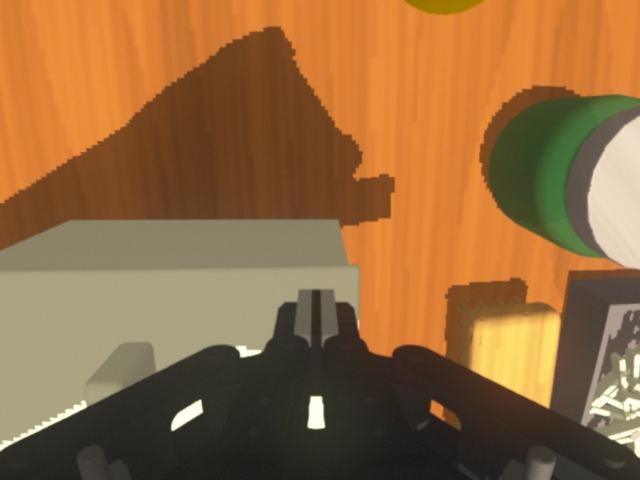

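```bash
python3 -m creep '[{"gripper":0,"delta_pos":[0,0,-2],"turn":0},{"gripper":0,"delta_pos":[0,0,-4],"turn":0},{"gripper":0,"delta_pos":[-0.15,3,-7],"turn":0},{"gripper":0,"delta_pos":[-0.3,6,-8],"turn":0},{"gripper":0,"delta_pos":[-0.3,9,-8],"turn":0},{"gripper":0,"delta_pos":[-0.3,9.2,-8],"turn":0},{"gripper":0,"delta_pos":[-0.3,9.2,-8],"turn":0}]'
python3 lid.py 10 105
python3 lid.py 10 105 top
```

```text
clock: 18.82
eef_pos: [618.1, 49.1, 197.4]
tool_rot: [-3.141, 0.026, 0.0]
force: [-0.1, 0.8, 0.3]
opening: 0.3
66857 plate z at centre 104.82 slope x 0.0004 y -0.0008  corners nr nl fr fl [104.8, 104.8, 104.9, 104.8]
plate ((551.7262573242188, 96.23125457763672), (125.53538513183594, 175.99212646484375), 89.00123596191406)
rib ((552.0604858398438, 96.30015563964844), (69.3200912475586, 14.600272178649902), 89.13734436035156)
delta cm [-6.72 -4.46 -0.26] turn 0.2 cur yaw -0.9 pos [618.   49.9 197.3] tilt [-2.e-04  1.e-03 -1.e+00] F [ 1.   0.7 -0.4] op 0.4 t 18.875
3238 plate z at centre 104.36 slope x 0.0004 y 0.0024  corners nr nl fr fl [104.2, 104.4, 104.3, 104.5]
plate ((550.496826171875, 97.60548400878906), (126.17505645751953, 176.41131591796875), 89.20743560791016)
rib ((549.9844360351562, 97.79939270019531), (67.28730010986328, 14.384655952453613), 88.90301513671875)
delta cm [-6.72 -4.44 -0.26] turn 0.2 cur yaw -0.9 pos [618.   50.1 197.3] tilt [-1.e-04  1.e-03 -1.e+00] F [ 0.4 -0.6 -0.7] op 0.1 t 18.925
```

View pics/w10.png

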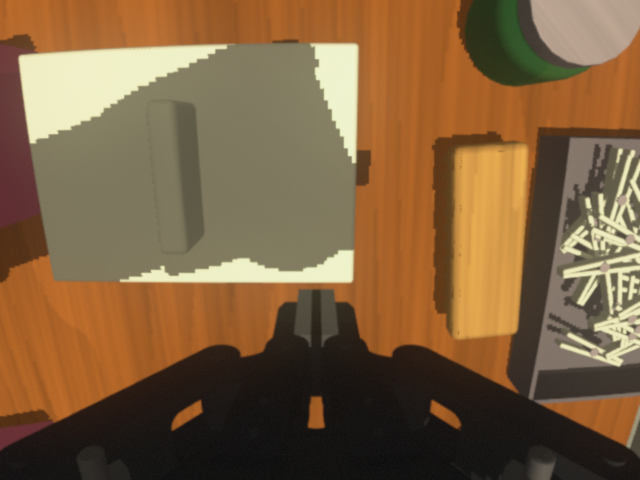

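```bash
python3 - <<'E'
from station import arm
import cv2
p,d=arm.get_image("side")
c=p[190:290,240:370,::-1]; cv2.imwrite("pics/s11.png",cv2.resize(c,None,fx=6,fy=6,interpolation=cv2.INTER_CUBIC))
E
```

```text
(no output)
```

View pics/s11.png

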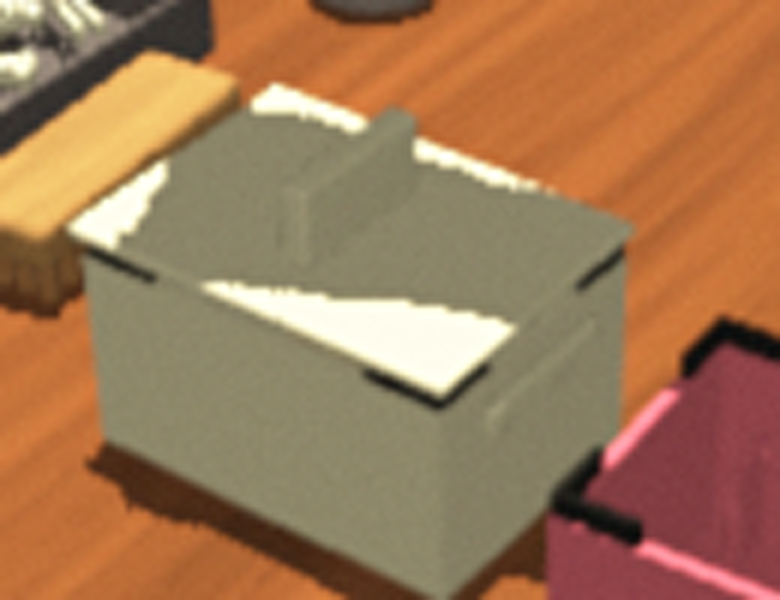

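```bash
python3 -m creep '[{"gripper":0,"delta_pos":[0.25,0.1,3],"turn":0},{"gripper":0,"delta_pos":[0.25,0.1,5],"turn":0},{"gripper":0,"delta_pos":[0.25,0.1,6.3],"turn":0},{"gripper":0,"delta_pos":[0.25,0.1,6.7],"turn":0},{"gripper":0,"delta_pos":[0.25,0.1,7],"turn":0},{"gripper":0,"delta_pos":[0.25,0.1,7.2],"turn":0},{"gripper":0,"delta_pos":[0.25,0.1,7.4],"turn":0},{"gripper":0,"delta_pos":[0.25,0.1,7.4],"turn":0}]'
python3 -m creep '[{"gripper":0,"delta_pos":[0,0,0.15],"turn":0},{"gripper":0,"delta_pos":[0,0,0.3],"turn":0},{"gripper":0,"delta_pos":[0,0,0.3],"turn":0}]'
```

```text
clock: 19.98
eef_pos: [620.3, 47.7, 125.4]
tool_rot: [3.141, -0.027, -0.0]
force: [-7.6, -0.9, 13.0]
opening: 0.2
clock: 20.35
eef_pos: [620.5, 47.6, 123.2]
tool_rot: [3.141, -0.027, 0.0]
force: [-8.0, -1.9, 18.6]
opening: -0.1
```

```bash
python3 -m creep '[{"gripper":0,"delta_pos":[0,0,0.15],"turn":0},{"gripper":0,"delta_pos":[0,0,0.3],"turn":0},{"gripper":0,"delta_pos":[0,0,0.3],"turn":0}]'
python3 -m creep '[{"gripper":0,"delta_pos":[0,0,0.1],"turn":0},{"gripper":0,"delta_pos":[0,0,0.15],"turn":0},{"gripper":0,"delta_pos":[0,0,0.15],"turn":0}]'
```

```text
clock: 20.72
eef_pos: [620.8, 47.6, 122.6]
tool_rot: [3.14, -0.027, 0.002]
force: [-15.2, -3.8, 36.7]
opening: 0.0
clock: 21.1
eef_pos: [621.0, 47.7, 122.4]
tool_rot: [3.139, -0.027, 0.003]
force: [-18.7, -3.9, 45.6]
opening: 0.3
```

```bash
python3 -m creep '[{"gripper":0,"delta_pos":[0,0,-2],"turn":0},{"gripper":0,"delta_pos":[0,0,-5],"turn":0},{"gripper":0,"delta_pos":[-2,0,-8],"turn":0},{"gripper":0,"delta_pos":[-6,-0.2,-8],"turn":0},{"gripper":0,"delta_pos":[-10,-0.3,-8],"turn":0},{"gripper":0,"delta_pos":[-13,-0.3,-8],"turn":0},{"gripper":0,"delta_pos":[-14,-0.3,-8],"turn":0},{"gripper":0,"delta_pos":[-14,-0.3,-8],"turn":0},{"gripper":0,"delta_pos":[-14,-0.3,-8],"turn":0}]'
python3 lid.py 12 102
python3 - <<'E'
from h import *
from station import arm
go(arm.state(),480.8,51.3,130,-1.1)
E
```

```text
clock: 22.22
eef_pos: [482.1, 52.8, 196.1]
tool_rot: [-3.141, 0.027, -0.002]
force: [0.9, -0.7, 0.7]
opening: -0.2
63990 plate z at centre 101.95 slope x -0.0539 y 0.0010  corners nr nl fr fl [105.7, 105.8, 98.1, 98.2]
plate ((552.4826049804688, 95.94697570800781), (126.0243148803711, 176.1171112060547), 89.042724609375)
rib ((553.5413818359375, 95.87916564941406), (69.70158386230469, 14.449823379516602), 89.02836608886719)
delta cm [ 6.88 -4.39 -0.39] turn 0.1 cur yaw -1.0 pos [481.9  52.8 196. ] tilt [ 9.e-04  6.e-04 -1.e+00] F [-0.3 -0.4 -0.3] op 0.3 t 22.275
delta cm [-0.11  0.16  6.6 ] turn 0.1 cur yaw -1.0 pos [481.9  52.8 196. ] tilt [ 9.e-04  6.e-04 -1.e+00] F [-0.3 -0.4 -0.3] op 0.3 t 22.275
```

```bash
python3 -m creep '[{"gripper":0,"delta_pos":[-0.1,0.15,3],"turn":0},{"gripper":0,"delta_pos":[-0.1,0.15,5],"turn":0},{"gripper":0,"delta_pos":[-0.1,0.15,6.2],"turn":0},{"gripper":0,"delta_pos":[-0.1,0.15,6.6],"turn":0},{"gripper":0,"delta_pos":[-0.1,0.15,6.9],"turn":0},{"gripper":0,"delta_pos":[-0.1,0.15,7.1],"turn":0},{"gripper":0,"delta_pos":[-0.1,0.15,7.3],"turn":0},{"gripper":0,"delta_pos":[-0.1,0.15,7.3],"turn":0}]'
python3 -m creep '[{"gripper":0,"delta_pos":[0,0,0.15],"turn":0},{"gripper":0,"delta_pos":[0,0,0.3],"turn":0},{"gripper":0,"delta_pos":[0,0,0.3],"turn":0}]'
```

```text
clock: 23.28
eef_pos: [479.6, 50.9, 124.3]
tool_rot: [3.14, -0.027, -0.0]
force: [-6.7, -1.8, 14.4]
opening: -0.2
clock: 23.65
eef_pos: [479.7, 50.9, 123.2]
tool_rot: [3.138, -0.027, -0.0]
force: [-14.7, -4.4, 40.5]
opening: -0.1
```

```bash
python3 -m creep '[{"gripper":0,"delta_pos":[0,0,0.15],"turn":0},{"gripper":0,"delta_pos":[0,0,0.25],"turn":0},{"gripper":0,"delta_pos":[0,0,0.25],"turn":0}]'
```

```text
clock: 24.02
eef_pos: [479.7, 50.9, 122.4]
tool_rot: [3.137, -0.028, 0.0]
force: [-23.1, -5.4, 62.1]
opening: -0.1
```

Bottomed. On to nl.

```bash
python3 -m creep '[{"gripper":0,"delta_pos":[0,0,-2],"turn":0},{"gripper":0,"delta_pos":[0,0,-5],"turn":0},{"gripper":0,"delta_pos":[0.1,-3,-7],"turn":0},{"gripper":0,"delta_pos":[0.2,-6,-7.5],"turn":0},{"gripper":0,"delta_pos":[0.2,-8.5,-7.5],"turn":0},{"gripper":0,"delta_pos":[0.3,-9.2,-7.5],"turn":0},{"gripper":0,"delta_pos":[0.3,-9.2,-7.5],"turn":0},{"gripper":0,"delta_pos":[0.3,-9.2,-7.5],"turn":0}]'
python3 lid.py 13 100
python3 - <<'E'
from h import *
from station import arm
go(arm.state(),482.6,143.3,130,-1.1)
E
```

```text
clock: 25.02
eef_pos: [484.3, 141.9, 192.1]
tool_rot: [3.141, -0.029, -0.001]
force: [1.0, -0.2, -0.4]
opening: 0.0
33584 plate z at centre 100.22 slope x -0.0189 y 0.0215  corners nr nl fr fl [100.6, 102.5, 97.9, 99.9]
plate ((552.4474487304688, 96.47991943359375), (125.30927276611328, 176.19046020507812), 89.11055755615234)
rib ((552.2542724609375, 95.18750762939453), (70.88157653808594, 14.034821510314941), 88.0677719116211)
delta cm [ 6.81  4.51 -0.79] turn 0.0 cur yaw -1.1 pos [484.3 141.9 192.1] tilt [-4.e-04 -7.e-04 -1.e+00] F [ 1.4  0.4 -0.2] op -0.3 t 25.075
delta cm [-0.17 -0.15  6.21] turn 0.0 cur yaw -1.1 pos [484.3 141.9 192.1] tilt [-4.e-04 -7.e-04 -1.e+00] F [ 1.4  0.4 -0.2] op -0.3 t 25.075
```

```bash
python3 -m creep '[{"gripper":0,"delta_pos":[-0.15,-0.1,3],"turn":0},{"gripper":0,"delta_pos":[-0.15,-0.1,5],"turn":0},{"gripper":0,"delta_pos":[-0.15,-0.1,6.2],"turn":0},{"gripper":0,"delta_pos":[-0.15,-0.1,6.5],"turn":0},{"gripper":0,"delta_pos":[-0.15,-0.1,6.7],"turn":0},{"gripper":0,"delta_pos":[-0.15,-0.1,6.9],"turn":0},{"gripper":0,"delta_pos":[-0.15,-0.1,6.9],"turn":0}]'
python3 -m creep '[{"gripper":0,"delta_pos":[0,0,0.15],"turn":0},{"gripper":0,"delta_pos":[0,0,0.3],"turn":0},{"gripper":0,"delta_pos":[0,0,0.3],"turn":0}]'
```

```text
clock: 25.95
eef_pos: [482.3, 143.5, 124.3]
tool_rot: [3.14, -0.028, -0.001]
force: [-4.8, -1.9, 9.1]
opening: 0.0
clock: 26.32
eef_pos: [482.3, 143.7, 122.3]
tool_rot: [3.139, -0.028, -0.001]
force: [-9.7, -3.2, 20.3]
opening: -0.3
```

```bash
python3 -m creep '[{"gripper":0,"delta_pos":[0,0,0.15],"turn":0},{"gripper":0,"delta_pos":[0,0,0.3],"turn":0},{"gripper":0,"delta_pos":[0,0,0.3],"turn":0}]'
```

```text
clock: 26.7
eef_pos: [482.4, 143.9, 121.8]
tool_rot: [3.138, -0.028, 0.001]
force: [-18.0, -7.0, 49.8]
opening: -0.1
```

```bash
python3 -m creep '[{"gripper":0,"delta_pos":[0,0,0.1],"turn":0},{"gripper":0,"delta_pos":[0,0,0.15],"turn":0},{"gripper":0,"delta_pos":[0,0,0.15],"turn":0}]'
```

```text
clock: 27.08
eef_pos: [482.4, 144.1, 121.6]
tool_rot: [3.137, -0.028, 0.002]
force: [-23.3, -8.8, 65.7]
opening: 0.2
```

```bash
python3 -m creep '[{"gripper":0,"delta_pos":[0,0,-2],"turn":0},{"gripper":0,"delta_pos":[0,0,-5],"turn":0},{"gripper":0,"delta_pos":[2,3,-8],"turn":0},{"gripper":0,"delta_pos":[5,7,-10],"turn":0},{"gripper":0,"delta_pos":[7,9,-10],"turn":0},{"gripper":0,"delta_pos":[7,9.5,-10],"turn":0},{"gripper":0,"delta_pos":[7,9.5,-10],"turn":0},{"gripper":0,"delta_pos":[7,9.5,-10],"turn":0}]'
python3 lid.py 14 98
python3 lid.py 14 98 side
```

```text
clock: 28.08
eef_pos: [550.3, 49.4, 215.8]
tool_rot: [-3.141, 0.023, 0.001]
force: [0.1, 0.2, 0.1]
opening: -0.1
57773 plate z at centre 97.40 slope x -0.0000 y -0.0007  corners nr nl fr fl [97.4, 97.4, 97.4, 97.4]
plate ((552.422119140625, 95.90292358398438), (125.45431518554688, 175.80604553222656), 89.14999389648438)
rib ((552.2925415039062, 95.80485534667969), (70.09831237792969, 13.992048263549805), 88.72557067871094)
delta cm [ 0.05 -4.62  1.58] turn 0.2 cur yaw -0.9 pos [550.4  49.3 215.8] tilt [-4.e-04  3.e-04 -1.e+00] F [-0.5  0.2 -0.6] op -0.2 t 28.125
1930 plate z at centre 99.49 slope x 0.0013 y -0.0020  corners nr nl fr fl [99.5, 99.3, 99.7, 99.5]
plate ((552.7471923828125, 96.05017852783203), (127.34365844726562, 178.18563842773438), 89.01991271972656)
rib ((552.5057983398438, 95.64154815673828), (72.10403442382812, 15.22001838684082), 89.10563659667969)
delta cm [ 0.03 -4.63  1.58] turn 0.2 cur yaw -0.9 pos [550.5  49.2 215.8] tilt [-3.e-04  2.e-04 -1.e+00] F [-0.4 -0.3  0.4] op -0.3 t 28.175
```

```bash
python3 - <<'E'
import cv2
p=cv2.imread("pics/s14.png")[190:290,240:370]; cv2.imwrite("pics/s14z.png",cv2.resize(p,None,fx=6,fy=6,interpolation=cv2.INTER_CUBIC))
E
```

```text
(no output)
```

View pics/s14z.png

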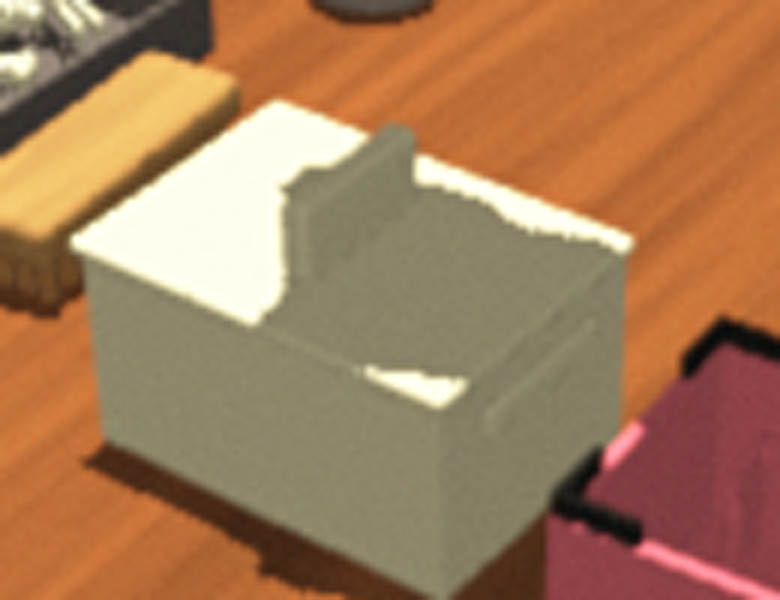

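View pics/w14.png

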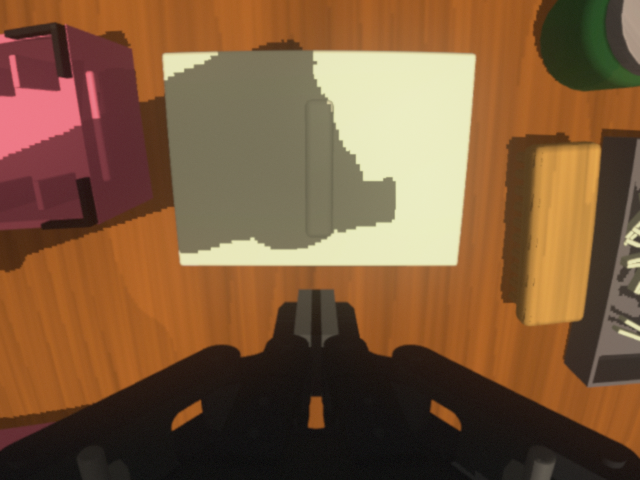

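```bash
python3 - <<'E'
from station import arm
print(arm.hand_in(), arm.state()['clock'])
E
```

```text
the job is handed in; nothing more can be done
the job is handed in; nothing more can be done
```

The soap is standing on its long edge in the tub's middle slot. The lid is on and pressed home one corner at a time (fl, fr, nr, nl). I handed the job in at about 28 s of the 72 s; no verdict was reported.

**Lid and seal:**
- At each corner the force rose sharply at the end of travel, to 40–66 N, under the 120 N wrist limit.
- By the wrist camera, the lid plate is level with its top at 97.4 mm at all four corners; home is 97.5 mm.
- It is centred within about 1 mm, and no black gasket shows on the sides the side camera can see.

**Soap:** when I last saw it, before the lid went on, its top was at about 69 mm, which is right for standing on the slot floor.

**Other things:** nothing else was touched as far as I could tell, and the gripper was clear of everything at hand-in.

**Disagreements and gaps:**
- The side camera put the plate at 99.5 mm, 2 mm higher than the wrist camera. That matches the stated 2 mm calibration error and its own high table reading.
- The wrist camera also read about 0.7 mm low on the loose lid. Allowing for that, every seal is still about 7.4 mm down, against the 6.6 mm needed.
- I had no direct reading of the seal joints; their state comes from the lid height and the press forces.

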